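Flip the hex key and lever the clamp bolt tight

TASK

Take the L-shaped hex key out of the tool block, flip it so that its short arm points down, and seat the short arm fully in the hexagon socket of the clamp bolt, without pressing hard on the bolt's head if it does not drop in. Then push the long arm near its free end to lever the stiff bolt clockwise (seen from above) until you feel it go solid, and stop there: do not over-tighten it. Leave the key seated in the tightened bolt, and leave everything else where it is.

Things in the scene. Friction and masses are not known exactly. Their poses are not given: they have to be found in the camera images.
- key_center (a point): Grasp point of the L-shaped dark steel hex key (14 mm across flats, 0.2-0.35 kg): on the long arm's centre line, 55 mm from the bend point, 90 mm from the long tip, near the centre of mass. Key axes: z along the long arm from its tip to the bend, x along the short arm from the bend to its tip. Two flats of each arm face +y and -y (grip there).
- key_bend (a point): Where the centre lines of the key's two arms cross; axes as key_center. At the start the key stands loosely upright, long arm down, 42 mm deep in one of the tool block's two holes; the short arm lies level on top, pointing to the robot's left (the block's y) within 0.35 rad.
- key_short_tip (a point): Centre of the end face of the key's short arm, 60 mm from the bend point; axes as key_center. The last 3 mm are a tapered nose, 9 mm in diameter at the end.
- key_long_tip (a point): Centre of the end face of the key's long arm, 145 mm from the bend point; axes as key_center. With the short arm seated and released, the long arm droops by about 8 degrees.
- bolt_socket (a point): Centre of the mouth of the hexagon socket in the clamp bolt's head (round steel, 33 mm in diameter, 24 mm high), 76 mm above the table. Socket 15 mm across flats (0.6 mm and 5 degrees of play for the key), 20 mm deep, vertical. z up; axes turn with the bolt; flats face its y and every 60 degrees from it, so the seated key's long arm points along its x or a multiple of 60 degrees from it.
- clamp: The shaft clamp, fixed: base plate 130 x 190 x 12 mm, in its middle a split block 56 x 55 mm, 52 mm high, with the bolt on top; shaft along y, two bearing blocks 56 mm high. Nothing is higher than the bolt head (76 mm). Origin under the bolt, z up.
- tool_block: Black plastic block 170 x 75 x 55 mm, fixed to the table, with two square holes 17.5 mm wide and 42 mm deep at x = -45 and +45 mm; one holds the hex key, the other the drift. Origin at the centre of its underside, z up; its x points away from the robot, within 0.25 rad.
- drift_mid (a point): Bystander: round steel drift with a short collar standing in the other hole of the tool block, 14 mm in diameter, 75 mm long, its top 88 mm above the table; the point is half-way up
- spanner: Bystander: flat steel spanner, 190 mm long, lying on the table; origin on its underside
- screwdriver: Bystander: screwdriver, 200 mm long, lying on the table; origin on its underside
- collar: Bystander: steel shaft collar lying flat, 48 mm in diameter, 16 mm high; origin at the centre of its underside
- spare_bolt: Bystander: spare bolt standing on its head, 33 mm in diameter, 52 mm high; origin at the centre of its underside
- oil_bottle: Bystander: white oil bottle, 48 mm in diameter, 120 mm high; origin at the centre of its underside
- parts_tray: Bystander: open blue plastic tray 110 x 160 x 45 mm; origin at the centre of its underside
- bolt_rim (a point): Point on the top rim of the bolt's head, 15 mm from its centre along bolt_socket's x. The bolt turns against a steady friction of 1.2 N m (10 N at the free end of the long arm), stays where left, and goes solid at a stop after 0.35 to 1.0 rad clockwise; how far differs each time and must be felt. Under load the key itself winds up in the socket by up to 0.2 rad.
- washer_mid (a point): Centre of the spring washer (38 mm disc) under the bolt's head, on the bolt's axis, 52 mm above the table, z up. It winds up clockwise with the torque on the bolt, 0.025 rad per N m. At the stop bolt_rim lies on the washer's x direction.
- washer_edge (a point): Point on the spring washer's edge, 18 mm from its centre along its x (the clamp's x when unloaded). The bolt is over-tightened when the washer winds up by 0.095 rad: 3.8 N m, about 28 N near the free end of the long arm.
Things that resemble listed ones, but are neither listed nor needed, are in the scene too. Of the things shaped like the part that bears key_center, the dark steel one is meant.

How it is judged (in metres and radians):
On the way, in this order (a step that is already met when the one before it is completed fails the run):
1. the key is flipped and its short arm sits at least 13 mm deep in the bolt's socket (z of key_short_tip in the frame of bolt_socket below -0.013 m and horizontal distance between key_short_tip and bolt_socket below 0.005 m and angle between key_short_tip's own x axis and vertical above 2.84 rad), for 0.2 s.
2. the bolt is levered to its stop (within 0.033 rad) with the gripper at the outer half of the long arm (within 75 mm of its tip), the short arm seated (y of bolt_rim in the frame of washer_mid below 0.0005 m and z of key_short_tip in the frame of bolt_socket below -0.012 m and distance between the grasp point and key_long_tip below 0.075 m), for 0.1 s.
At the end, for the whole second after the job is handed in: The bolt stands within 0.04 rad of its clockwise stop, and the key is left in it with its short arm at least 12 mm deep in the socket, within 5 mm of its centre and within 17 degrees of vertical, at rest and released (y of bolt_rim in the frame of washer_mid below 0.0006 m and z of key_short_tip in the frame of bolt_socket below -0.012 m and horizontal distance between key_short_tip and bolt_socket below 0.005 m and angle between key_short_tip's own x axis and vertical above 2.84 rad and linear speed of key below 0.02 m/s); the robot touches nothing.
It fails at once if the key is pressed on the bolt's head or the fixture with more than 40 N before it has dropped in (contact force between key and clamp above 40 N and z of key_short_tip in the frame of bolt_socket above -0.004 m).
It fails at once if the bolt is over-tightened: the washer winds up by more than 0.095 rad (3.8 N m) (y of washer_edge in the frame of clamp below -0.00171 m).
It fails at once if the fingers or the arm press on the fixture with more than 40 N (contact force between any of the fingers, the arm and clamp above 40 N).
It fails at once if a bystander is moved by more than 25 mm (distance of any of drift_mid, spanner, screwdriver, collar, spare_bolt, oil_bottle, parts_tray from where it was at the start of the episode above 0.025 m).
It also fails if it takes over 70 s, if anything falls off the work surface, if the arm or the gripper's body presses on something with over 40 N, if the wrist force passes 120 N, or if a joint passes its speed limit or range.

ROBOT

A 6-joint arm with a two-finger parallel gripper is mounted at the origin on the work surface. World frame = base frame: x ahead of the robot, y to its left, z up, the work surface at z = 0. Lengths are in mm, angles in rad, forces in N, time in s.
With the tool pointing down it reaches from about 425 to 950 mm from the base axis. Payload 3.5 kg.
Tool frame: the origin (TCP) lies at the centre of the arm's flange, where the gripper is bolted on; the fingertips stand 173 mm ahead of it and the grasp point (between the pads) lies 155 mm ahead of it; z points along the fingers, y is the direction in which the jaws open and shut (so a half turn about z gives the same grasp; the last joint's range is limited). The gripper opens to 85 mm and grips with 20 to 120 N. Pads are 22 mm wide; open, the fingers measure 114 mm over their backs; the gripper's body (76 mm by 85 mm) begins 54 mm behind the grasp point. The pads swing forward as they close: fully open they stand 13 mm farther back than shut.
Start: joints at [-1.308, 0.286, 1.577, -0, 1.279, -0.15], TCP at [270.815, -618.277, 404.725] pointing down, gripper open.
Joint ranges: [-2.77, 2.77], [-0.9, 2.22], [0.21, 2.48], [-1.53, 4.67], [0.24, 2.81], [-2.84, 2.84]. Speed limits (rad/s): [2.79, 2.79, 3.14, 3.14, 3.14, 3.14].

INTERFACE

Orientations are given as a unit quaternion [x, y, z, w].
In Python, from station import move_to, move_linear, movej, command_gripper, hold, inverse_kinematics, sense, capture, get_calibration, MotionError, close_job, boxes_of, trace gives the robot as it stands. Calls block until the motion is done:
- move_to(position, orientation): joint-space move of the TCP to a pose.
- move_linear(position, rotation=None, speed=150, guard=None): straight line of the TCP; rotation=None keeps the orientation; speed is the mean speed in mm/s. With guard (N) it stops when the force on the tool has changed by that much, and returns True; else False.
- movej(angles): joint-space move.
- command_gripper(opening, squeeze=None): finger opening in mm; squeeze is the grip in N (None keeps the last); returns when the fingers have stopped.
- hold(seconds).
- inverse_kinematics(position, orientation): joint angles nearest the present ones, or None.
- sense(): the state.
- capture(name): name is "side" or "top"; returns the picture (400x640x3 uint8, red, green, blue); there is no depth.
- get_calibration(name): a dict with "intrinsics" (3x3 intrinsics, pixels), "k1" (the pictures are not rectified: a ray, as slopes to the right and down, at radius r is drawn at 1 + k1 r^2 times it, then the intrinsics apply), "R" (3x3) and "t" (3): a world point X has camera coordinates R X + t. Camera axes: x right, y down, z forward; pixel columns grow to the right and rows downward; lengths in mm; the calibration is good to about 2 mm. A picture is of the moment at which its call begins. get_calibration takes no time and is no camera call.
A pose or a line that the arm cannot do raises MotionError and nothing moves.
- close_job(): hands the job in, once; it reports no verdict.
Trained networks look in the newest picture that a camera, given by its name, has taken for a name from the list of things; names that differ only in an ending like _2 or _b are one class to them, and where a whole thing is asked for, a point or a joint stands for the part that bears it (a point fixed in the world has none). Each returns a list of dicts, best first, with "confidence" (0 to 1); they miss things now and then, are a little off and sometimes report something else, mostly with a low value. They report only what shows in the picture. A call takes as long as a camera call. They do not tell look-alikes from the thing itself.
- boxes_of(camera, query): "xy" ([column, row] in pixels, amid what is visible of it).
- trace(camera, query): "region" (400x640 bool, what is visible of it) and "xy" ([column, row] in pixels, amid what is visible of it).
The state is a dict: "t": time; "joints": joint angles; "qd": joint speeds; "effort": joint torques, N m; "tcp_pos": TCP position; "tcp_rot": TCP orientation; "force": force on the tool from outside, world axes, zero at the start; "moment": the same for the moment, N m; "gripper_width": finger opening in mm.
Only numpy, scipy, OpenCV 4.12 (cv2) and the standard library are available. Lean on these libraries where they do the work, as an engineer would, in place of code of your own. Each camera call takes 0.05 s, during which the arm holds its last target.

## Working session

There is one attempt and no reset: what is moved stays moved. The work goes in short steps, each a Python script; the robot and the scene stay as the last script left them, time stands still between calls to the robot, and variables do not carry over. Pictures are saved under pics/ and viewed, and the job is handed in when it is done.

```bash
ls; mkdir -p pics
python3 - <<'E'
from station import *
import cv2,numpy as np
for n in("side","top"):
    im=capture(n); cv2.imwrite(f"pics/{n}0.png",cv2.cvtColor(im,cv2.COLOR_RGB2BGR))
    c=get_calibration(n); print(n,np.round(c["intrinsics"],1).tolist(),c["k1"],np.round(c["R"],3).tolist(),np.round(c["t"],1).tolist(), (-np.array(c["R"]).T@np.array(c["t"])).round())
    for q in ["key_center","key_bend","key_short_tip","key_long_tip","bolt_socket","clamp","tool_block","drift_mid","spanner","screwdriver","collar","spare_bolt","oil_bottle","parts_tray","bolt_rim","washer_edge"]:
        print(q,[(np.round(d["xy"]).tolist(),round(d["confidence"],2)) for d in boxes_of(n,q)])
s=sense(); print(s)
E
```

```text
pics
side [[369.2, 0.0, 318.8], [0.0, 369.2, 195.8], [0.0, 0.0, 1.0]] 0.02616478288077318 [[0.998, -0.06, -0.004], [-0.032, -0.48, -0.877], [0.05, 0.875, -0.481]] [-488.3, 117.7, 1145.1] [ 434. -975.  652.]
key_center [([255.0, 266.0], 0.69), ([346.0, 221.0], 0.58), ([394.0, 226.0], 0.29)]
key_bend [([255.0, 266.0], 0.88), ([348.0, 219.0], 0.74), ([272.0, 391.0], 0.64)]
key_short_tip [([253.0, 268.0], 0.92), ([342.0, 222.0], 0.6), ([270.0, 393.0], 0.46)]
key_long_tip [([254.0, 264.0], 0.91), ([266.0, 394.0], 0.73), ([345.0, 223.0], 0.58)]
bolt_socket [([325.0, 182.0], 0.5)]
clamp [([320.0, 193.0], 0.7)]
tool_block [([333.0, 257.0], 0.86), ([321.0, 182.0], 0.34)]
drift_mid [([314.0, 247.0], 0.42)]
spanner [([394.0, 222.0], 0.84), ([320.0, 183.0], 0.74), ([324.0, 179.0], 0.56), ([310.0, 224.0], 0.51)]
screwdriver [([304.0, 348.0], 0.96)]
collar [([311.0, 226.0], 0.68)]
spare_bolt [([335.0, 227.0], 0.45)]
oil_bottle [([417.0, 313.0], 0.89), ([343.0, 217.0], 0.46)]
parts_tray [([338.0, 157.0], 0.85), ([342.0, 218.0], 0.74)]
bolt_rim [([340.0, 158.0], 0.68), ([318.0, 178.0], 0.57)]
washer
[... 963 characters left out ...]
edge [([258.0, 196.0], 0.49)]
{'t': 1.7, 'joints': array([-1.30802033e+00,  2.86309692e-01,  1.57672794e+00,  2.24544973e-05,
        1.27858741e+00, -1.49978017e-01]), 'qd': array([ 0.00082031,  0.00094142,  0.00031749,  0.00066484, -0.00081709,
       -0.00154252]), 'effort': array([ 6.54335945e-04, -4.05950260e+01, -2.92926925e+01, -1.27927215e-04,
        6.72472834e-04,  2.97446569e-06]), 'tcp_pos': array([ 270.80286848, -618.27796513,  404.70324631]), 'tcp_rot': array([ 9.78780405e-01,  2.04911975e-01,  9.82149122e-06, -1.67715478e-05]), 'force': array([ 0.26126025,  0.09334197, -0.12845783]), 'moment': array([-0.01418669,  0.01565862, -0.02186425]), 'gripper_width': 85.44355103694971}
```

View pics/side0.png

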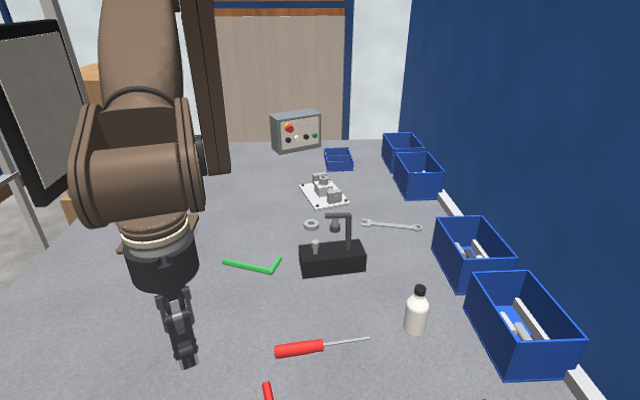

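View pics/top0.png

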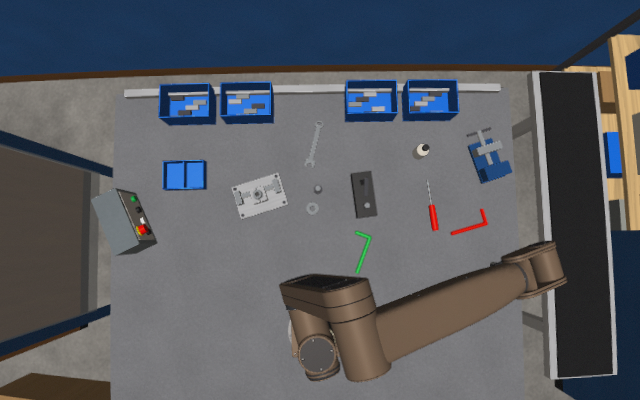

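The side view shows the dark key standing in the tool block at about (340,230), with a green look-alike at (255,266) and a red one at (268,392). Next I'll enlarge the block and the clamp.

Run:
```python
import cv2,numpy as np
a=cv2.imread("pics/side0.png");b=cv2.imread("pics/top0.png")
A=cv2.resize(a[165:285,285:385],None,fx=5,fy=5,interpolation=cv2.INTER_CUBIC)  #500x600
cv2.imwrite("pics/c1.png",A)
cv2.imwrite("pics/c2.png",cv2.resize(b[160:230,225:385],None,fx=5,fy=5,interpolation=cv2.INTER_CUBIC))
```

```text
(no output)
```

View pics/c1.png

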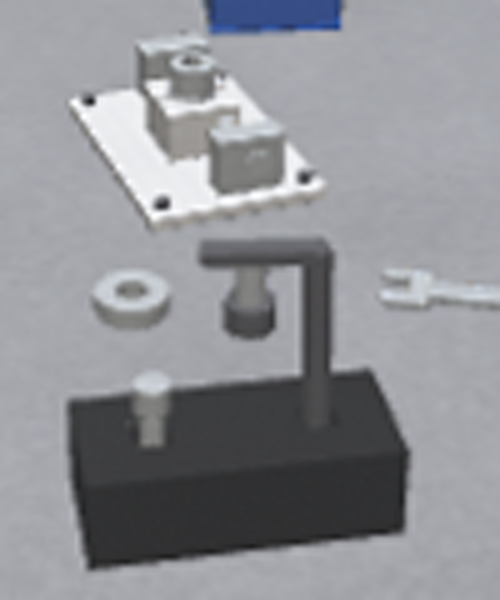

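View pics/c2.png

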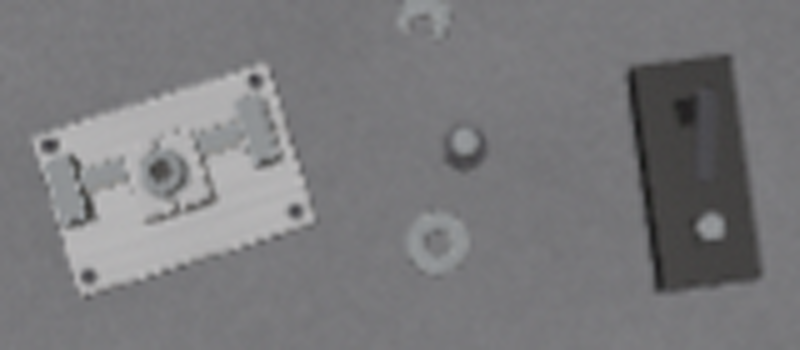

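Two keys are look-alikes: green at side (255,266) / top (362,250), and red at side (268,392) / top (470,225). The dark steel one standing in the block, side (325–352, 212–250), fits the description. In both views its short arm seems to point toward the robot, not to the left as described, so I'll triangulate it.

```bash
cat > h.py <<'E'
import numpy as np,cv2
from station import *
from scipy.optimize import least_squares
from scipy.spatial.transform import Rotation as Ro
C={n:{k:np.array(v) for k,v in get_calibration(n).items()} for n in("side","top")}
def proj(n,X):
    c=C[n];p=np.atleast_2d(X)@c["R"].T+c["t"];s=p[:,:2]/p[:,2:]
    s=s*(1+c["k1"]*(s**2).sum(1,keepdims=True))
    return s@c["intrinsics"][:2,:2].T+c["intrinsics"][:2,2]
def tri(a,b):
    return least_squares(lambda X:np.r_[(proj("side",X)-a)[0],(proj("top",X)-b)[0]],[450,0,50]).x
def atz(n,p,z):
    x=least_squares(lambda x:(proj(n,[x[0],x[1],z])-p)[0],[450,0]).x
    return np.r_[x,z]
def save(n,name,box=None,f=1,pts=()):
    im=cv2.cvtColor(capture(n),cv2.COLOR_RGB2BGR)
    crop(im,name,box,f,pts);return im
def crop(im,name,box=None,f=1,pts=()):
    x0,y0,x1,y1=box or (0,0,640,400)
    o=cv2.resize(im[y0:y1,x0:x1],None,fx=f,fy=f,interpolation=cv2.INTER_CUBIC)
    for p in pts:
        q=tuple(int(round(v)) for v in((p[0]+.5-x0)*f,(p[1]+.5-y0)*f)); cv2.circle(o,q,2,(0,0,255),-1)
    cv2.imwrite("pics/"+name,o)
E
python3 - <<'E'
from h import *
P=lambda *a:np.array(a,float)
S=lambda x,y:P(285+x/5-.4,165+y/5-.4); T=lambda x,y:P(225+x/5-.4,160+y/5-.4)
# block top corners at z=55
for c in [(68,403),(373,370),(408,452),(83,490)]: print("side blk",atz("side",S(*c),55).round())
for c in [(630,68),(730,57),(762,275),(658,290)]: print("top blk",atz("top",T(*c),55).round())
print("bend",tri(S(320,250),T(706,95)),"stip",tri(S(205,250),T(706,178)))
print("drift top",tri(S(153,380),T(711,227)))
print("bolt",tri(S(192,62),T(160,171)), atz("side",S(192,62),76),atz("top",T(162,171),76))
for c in [(70,100),(152,225),(325,185)]: print("clampbase s",atz("side",S(*c),12).round())
for c in [(35,135),(265,65),(315,222),(85,297)]: print("clampbase t",atz("top",T(*c),12).round())
E
```

```text
side blk [ 424. -162.   55.]
side blk [ 593. -142.   55.]
side blk [ 600. -216.   55.]
side blk [ 431. -236.   55.]
top blk [ 589. -137.   55.]
top blk [ 596. -213.   55.]
top blk [ 431. -232.   55.]
top blk [ 422. -154.   55.]
bend [ 554.27272493 -180.62767233  158.23758061] stip [ 495.8129798  -178.72097842  159.45425327]
drift top [ 467.65038594 -190.50411555   88.56568038]
bolt [516.2584482  213.63153521  74.84014663] [517.02407487 211.41698862  76.        ] [515.12111394 211.98614192  76.        ]
clampbase s [429. 283.  12.]
clampbase s [482.  94.  12.]
clampbase s [605. 140.  12.]
clampbase t [552. 320.  12.]
clampbase t [603. 141.  12.]
clampbase t [480. 104.  12.]
clampbase t [426. 281.  12.]
```

The short arm really does point toward the robot: bend (554,-181,158), tip (496,-179,159), and the heights match the description. The gripper therefore has to approach pitched back toward the robot. I'll scan the IK for which tool pitch works for both picking and seating.

```bash
cat >> h.py <<'E'
def keyR(x,z):  # key axes in world
    x=np.array(x,float);z=np.array(z,float);x/=np.linalg.norm(x);z/=np.linalg.norm(z)
    return np.c_[x,np.cross(z,x),z]
def toolpose(K,bend,a,s,flip):
    """K key rotation, bend position, tool z=cos a*kx - sin a*kz ; s = grasp dist from bend"""
    x,y,z=K.T; t=np.cos(a)*x-np.sin(a)*z; ty=y*(1 if flip else -1); tx=np.cross(ty,t)
    g=np.array(bend)-s*z
    return g-155*t, Ro.from_matrix(np.c_[tx,ty,t]).as_quat()
def d(deg): return np.array([np.cos(np.radians(deg)),np.sin(np.radians(deg)),0])
E
python3 - <<'E'
from h import *
up=np.array([0,0,1.])
bend0=np.array([554,-180.6,158]); h=d(178)
B=np.array([516,212.5,0])
for a in (20,30,40,45,50,60,70,80):
  for fl in (0,1):
    r=[]
    for off in (0,-1):
        for dz in (0,60):
            p,q=toolpose(keyR(h,up),bend0+[0,0,dz],np.radians(a),52,fl); 
            j=inverse_kinematics(p,q); r.append(None if j is None else np.round(j,2).tolist())
        break
    f=[]
    for phi in range(-180,180,15):
        p,q=toolpose(keyR(-up,-d(phi)),B+[0,0,120],np.radians(a),52,fl)
        j=inverse_kinematics(p,q)
        if j is not None:f.append(phi)
    print(a,fl,r,"final ok",f)
E
```

```text
20 0 [[-0.37, 0.85, 1.34, -0.37, 2.12, -1.89], [-0.37, 0.77, 1.35, -0.39, 2.19, -1.92]] final ok [-180, -165, -150, -135, -120, -105, -90, -75, -60, -45, -30, -15, 0, 15, 30, 45, 60, 105, 120, 135, 150, 165]
20 1 [[-0.37, 0.85, 1.34, -0.37, 2.12, 1.25], [-0.37, 0.77, 1.35, -0.39, 2.19, 1.22]] final ok [-180, -165, -150, -135, -120, -105, -90, -30, -15, 0, 15, 30, 45, 60, 75, 90, 105, 120, 135, 150, 165]
30 0 [[-0.37, 0.77, 1.4, -0.32, 1.98, -1.88], [-0.37, 0.69, 1.4, -0.33, 2.05, -1.9]] final ok [-180, -165, -150, -135, -120, -105, -90, -75, -60, -45, -30, -15, 0, 15, 30, 45, 105, 120, 135, 150, 165]
30 1 [[-0.37, 0.77, 1.4, -0.32, 1.98, 1.27], [-0.37, 0.69, 1.4, -0.33, 2.05, 1.24]] final ok [-180, -165, -150, -135, -120, -105, -90, -75, -15, 0, 15, 30, 45, 60, 75, 90, 105, 120, 135, 150, 165]
40 0 [[-0.38, 0.68, 1.47, -0.27, 1.83, -1.87], [-0.38, 0.61, 1.46, -0.28, 1.91, -1.9]] final ok [-180, -165, -150, -135, -120, -105, -90, -75, -60, -45, -30, -15, 0, 30, 75, 90, 105, 120, 135, 150, 165]
40 1 [[-0.38, 0.68, 1.47, -0.27, 1.83, 1.27], [-0.38, 0.61, 1.46, -0.28, 1.91, 1.25]] final 
[... 1480 characters left out ...]
-30, -15, 0, 15, 30, 45, 60, 75, 90, 105, 120, 135, 150, 165]
70 1 [[-0.44, 0.41, 1.72, -0.14, 1.33, 1.22], [-0.44, 0.34, 1.69, -0.14, 1.43, 1.21]] final ok [-180, -165, -150, -135, -120, -105, -90, -75, -60, -30, -15, 0, 15, 30, 45, 60, 75, 90, 105, 120, 135, 150, 165]
80 0 [[-0.46, 0.33, 1.81, -0.08, 1.16, -1.96], [-0.46, 0.25, 1.78, -0.08, 1.26, -1.97]] final ok [-180, -165, -150, -135, -120, -105, -90, -75, -60, -45, -30, -15, 0, 15, 30, 45, 60, 75, 90, 105, 120, 135, 150, 165]
80 1 [[-0.46, 0.33, 1.81, -0.08, 1.16, 1.18], [-0.46, 0.25, 1.78, -0.08, 1.26, 1.17]] final ok [-180, -165, -150, -135, -120, -105, -90, -75, -60, -45, -30, -15, 0, 15, 30, 45, 60, 75, 90, 105, 120, 135, 150, 165]
```

Run:
```python
from h import *
up=np.array([0,0,1.])
B=np.array([516,212.5,0])
for a in (30,):
  for fl in (0,1):
    for phi in list(range(-35,80,10)):
      for z in (120,230):
        p,q=toolpose(keyR(-up,-d(phi)),B+[0,0,z],np.radians(a),52,fl)
        j=inverse_kinematics(p,q)
        print(a,fl,phi,z,None if j is None else np.round(j,2))
```

```text
30 0 -35 120 [ 0.3   0.16  2.05 -0.66  0.7  -0.2 ]
30 0 -35 230 [ 0.3   0.01  1.99 -0.54  0.88 -0.37]
30 0 -25 120 [ 0.28  0.14  2.07 -0.61  0.61 -0.4 ]
30 0 -25 230 [ 0.28 -0.01  2.01 -0.48  0.8  -0.57]
30 0 -15 120 [ 0.27  0.12  2.09 -0.53  0.53 -0.64]
30 0 -15 230 [ 0.27 -0.03  2.03 -0.39  0.73 -0.8 ]
30 0 -5 120 [ 0.25  0.11  2.11 -0.38  0.45 -0.93]
30 0 -5 230 [ 0.25 -0.05  2.04 -0.27  0.67 -1.07]
30 0 5 120 [ 0.22  0.1   2.12 -0.17  0.41 -1.29]
30 0 5 230 [ 0.22 -0.06  2.05 -0.12  0.63 -1.36]
30 0 15 120 [ 0.2   0.09  2.13  0.08  0.4  -1.69]
30 0 15 230 [ 0.2  -0.07  2.06  0.05  0.63 -1.66]
30 0 25 120 [ 0.18  0.09  2.13  0.31  0.43 -2.08]
30 0 25 230 [ 0.18 -0.07  2.06  0.21  0.65 -1.96]
30 0 35 120 [ 0.16  0.09  2.12  0.48  0.49 -2.4 ]
30 0 35 230 [ 0.16 -0.06  2.06  0.35  0.7  -2.24]
30 0 45 120 [ 0.14  0.1   2.11  0.59  0.57 -2.66]
30 0 45 230 [ 0.14 -0.06  2.05  0.45  0.77 -2.48]
30 0 55 120 None
30 0 55 230 [ 0.12 -0.04  2.03  0.52  0.85 -2.7 ]
30 0 65 120 None
30 0 65 230 None
30 0 75 120 None
30 0 75 230 None
30 1 -35 120 None
30 1 -35 230 [ 0.3   0.01  1.99 -0.54  0.88
[... 373 characters left out ...]
 0.22 -0.06  2.05 -0.12  0.63  1.78]
30 1 15 120 [0.2  0.09 2.13 0.08 0.4  1.45]
30 1 15 230 [ 0.2  -0.07  2.06  0.05  0.63  1.48]
30 1 25 120 [0.18 0.09 2.13 0.31 0.43 1.07]
30 1 25 230 [ 0.18 -0.07  2.06  0.21  0.65  1.18]
30 1 35 120 [0.16 0.09 2.12 0.48 0.49 0.74]
30 1 35 230 [ 0.16 -0.06  2.06  0.35  0.7   0.9 ]
30 1 45 120 [0.14 0.1  2.11 0.59 0.57 0.48]
30 1 45 230 [ 0.14 -0.06  2.05  0.45  0.77  0.66]
30 1 55 120 [0.12 0.11 2.1  0.65 0.66 0.27]
30 1 55 230 [ 0.12 -0.04  2.03  0.52  0.85  0.45]
30 1 65 120 [0.11 0.13 2.08 0.67 0.76 0.09]
30 1 65 230 [ 0.11 -0.02  2.02  0.56  0.94  0.26]
30 1 75 120 [ 0.1   0.15  2.06  0.67  0.85 -0.07]
30 1 75 230 [ 0.1  -0.    2.    0.58  1.03  0.09]
```

Run:
```python
from h import *
up=np.array([0,0,1.]); a=np.radians(30)
K=keyR(d(178),up); bend=np.array([554,-180.6,158])
p,q=toolpose(K,bend,a,53,0); t=Ro.from_quat(q).as_matrix()[:,2]
j=inverse_kinematics(p-t*130+[0,0,150],q); print(j.round(2)); movej(j)
move_linear(p-t*110,q,speed=250)
print(sense()["t"],sense()["force"])
r=move_linear(p-t*25,q,speed=150,guard=8); print(r)
im=save("side","s1.png",(260,120,420,280),5,); save("top","t1.png",(300,130,420,230),6)
print(sense()["t"])
```

```text
[-0.33  0.81  0.92 -0.38  2.4  -2.01]
4.6167 [-0.44086795  0.12406194  0.8163991 ]
False
5.4333
```

View pics/s1.png

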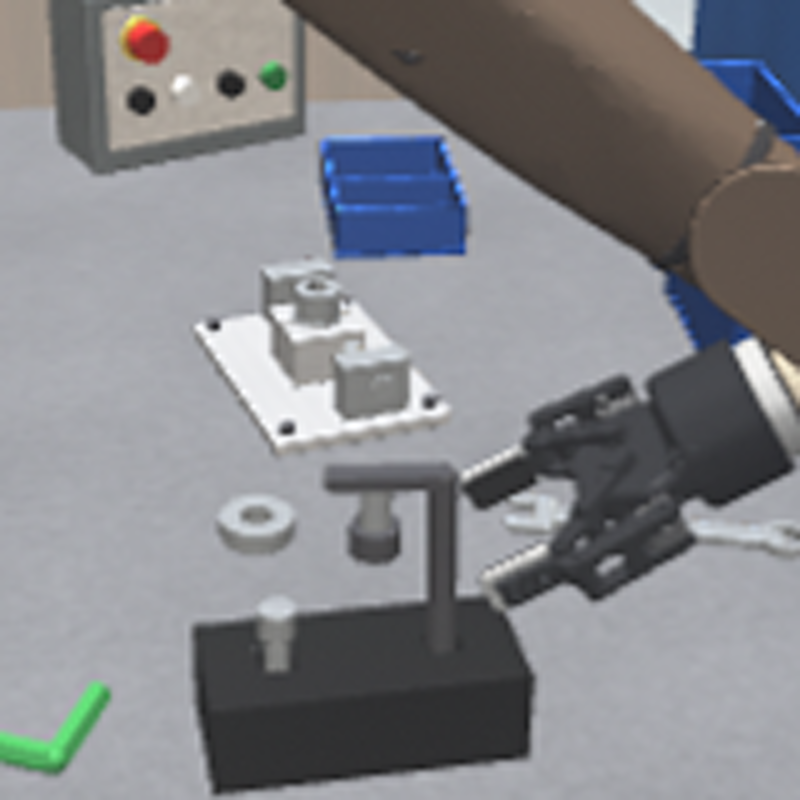

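View pics/t1.png

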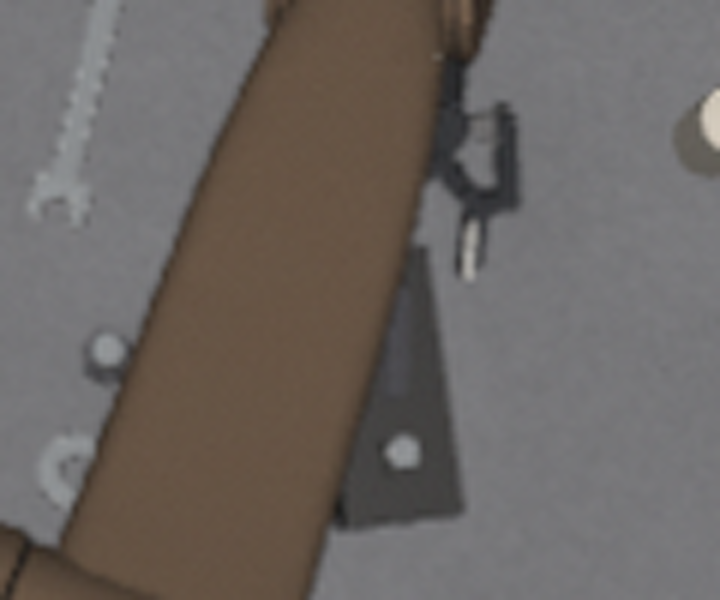

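The open jaws straddle the dark key from the far side: side crop (490,480) and (500,590), with the key at (440,560). I'll advance and grip.

Run:
```python
from h import *
up=np.array([0,0,1.]); a=np.radians(30)
K=keyR(d(178),up); bend=np.array([554,-180.6,158])
p,q=toolpose(K,bend,a,53,0)
print(move_linear(p,q,speed=100,guard=8))
command_gripper(0,squeeze=70)
s=sense();print(s["t"],s["gripper_width"],s["force"].round(1),s["moment"].round(2))
r=move_linear(p+[0,0,20],speed=60,guard=15); s=sense();print(r,s["force"].round(1))
if not r:
    r=move_linear(p+[0,0,110],speed=150,guard=15); s=sense();print(r,s["t"],s["force"].round(1),s["gripper_width"])
im=save("side","s2.png",(260,60,420,220),4,)
for q in("key_center",): print([(np.round(x["xy"]).tolist(),round(x["confidence"],2)) for x in trace("side",q)])
```

```text
False
6.4917 12.685984289711103 [ 0.3 -1.   1.5] [-0.2  -0.42  0.13]
False [-0.1 -0.9 -3.7]
False 7.725 [ 0.3  0.1 -3.2] 12.271132132755147
[([347.0, 187.0], 0.95), ([251.0, 265.0], 0.72), ([268.0, 391.0], 0.58)]
```

View pics/s2.png

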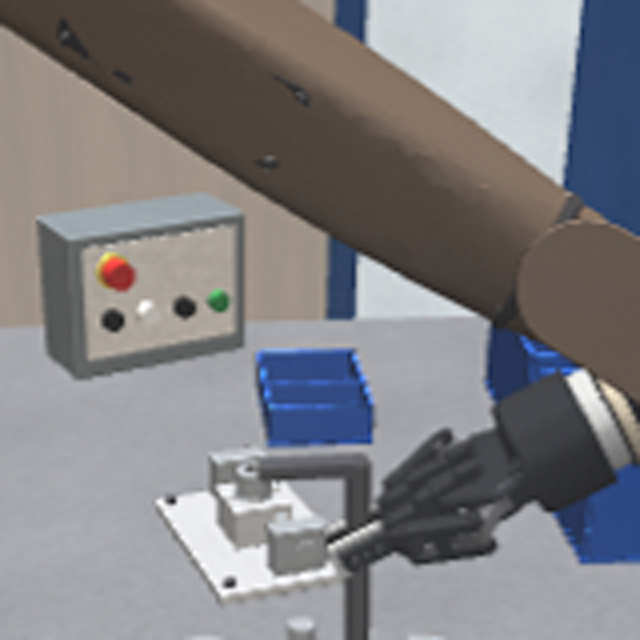

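The key is gripped (12.3 mm) and out of the hole. Now I'll lift higher, flip it, and hover over the bolt.

Run:
```python
from h import *
up=np.array([0,0,1.]); a=np.radians(30)
s=sense(); move_linear(s["tcp_pos"]+[0,0,60],speed=200)
B=np.array([515.5,212,0])
p,q=toolpose(keyR(-up,-d(-5)),B+[0,0,270],a,53,0)
move_to(p,q)
p,q=toolpose(keyR(-up,-d(-5)),B+[0,0,175],a,53,0)
print(move_linear(p,q,speed=150,guard=15))
s=sense();print(s["t"],s["force"].round(1),s["gripper_width"],s["joints"].round(2))
a=save("side","s3.png",(270,120,430,240),5); b=save("top","t3.png",(200,140,330,230),6)
cv2.imwrite("pics/s3f.png",a);cv2.imwrite("pics/t3f.png",b)
for n in("side","top"):print([(np.round(x["xy"]).tolist(),round(x["confidence"],2)) for x in boxes_of(n,"key_short_tip")])
print("expected", proj("side",B+[0,0,175]),proj("side",B+[0,0,115]),proj("top",B+[0,0,175]),proj("top",B+[0,0,115]))
```

```text
False
10.4917 [ 0.3 -0.3 -2. ] 12.721354529626447 [ 0.24  0.02  2.08 -0.31  0.56 -1.01]
[([255.0, 266.0], 0.93), ([269.0, 393.0], 0.66), ([324.0, 183.0], 0.62), ([329.0, 153.0], 0.6)]
[([359.0, 250.0], 0.64), ([478.0, 222.0], 0.56), ([320.0, 190.0], 0.27)]
expected [[322.59032088 151.03967414]] [[322.57361837 166.96706603]] [[252.75295678 190.79449712]] [[255.39439218 192.60219533]]
```

View pics/s3.png

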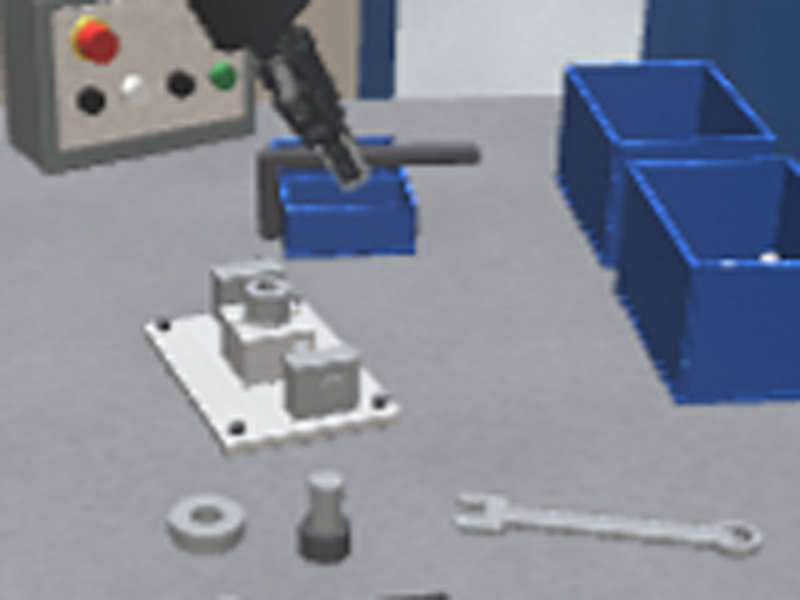

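View pics/t3.png

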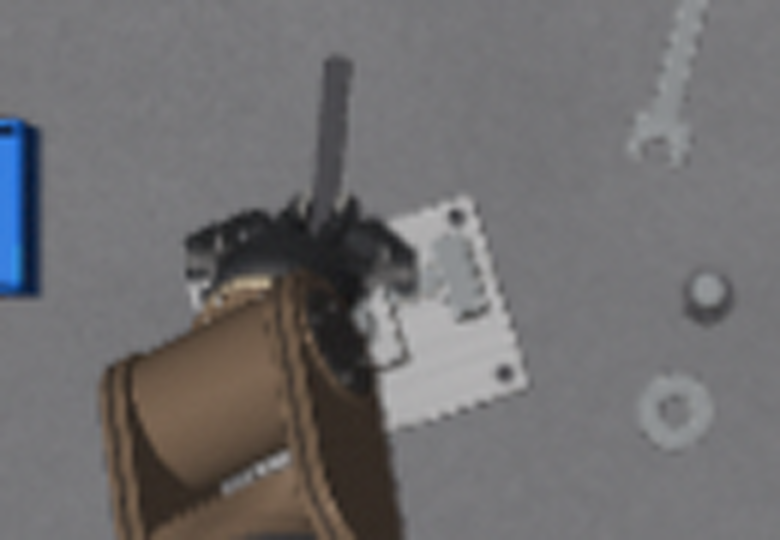

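Run:
```python
from h import *
B=np.array([515.5,212,0])
for X in (B+[0,0,76],B+[0,10,76],B+[0,-10,76]): print(proj("side",X),proj("top",X))
lt=B+[0,0,175]+145*d(-5); print("ltip",proj("side",lt),proj("top",lt), "tri",tri(np.array([365.3,150.5]),np.array([256.2,149.7])),lt)
s=cv2.imread("pics/s3f.png");o=cv2.imread("pics/side0.png")
crop(o,"a.png",(300,140,350,200),10);crop(s,"b.png",(300,140,350,200),10)
A=cv2.imread("pics/a.png");Bm=cv2.imread("pics/b.png");cv2.imwrite("pics/z3.png",np.hstack([A[:, :400],Bm[:,:400]]))
t=cv2.imread("pics/top0.png");crop(t,"z3t.png",(240,178,280,213),16)
```

```text
[[322.5633421  176.94155145]] [[256.99575089 193.69795148]]
[[322.37314447 175.73068486]] [[254.29392652 193.7468022 ]]
[[322.75607722 178.16854751]] [[259.69853444 193.64913215]]
ltip [[364.82211626 151.30297324]] [[256.26788302 149.42760371]] tri [659.91165101 199.03949009 177.83244633] [659.94823122 199.3624173  175.        ]
```

View pics/z3.png

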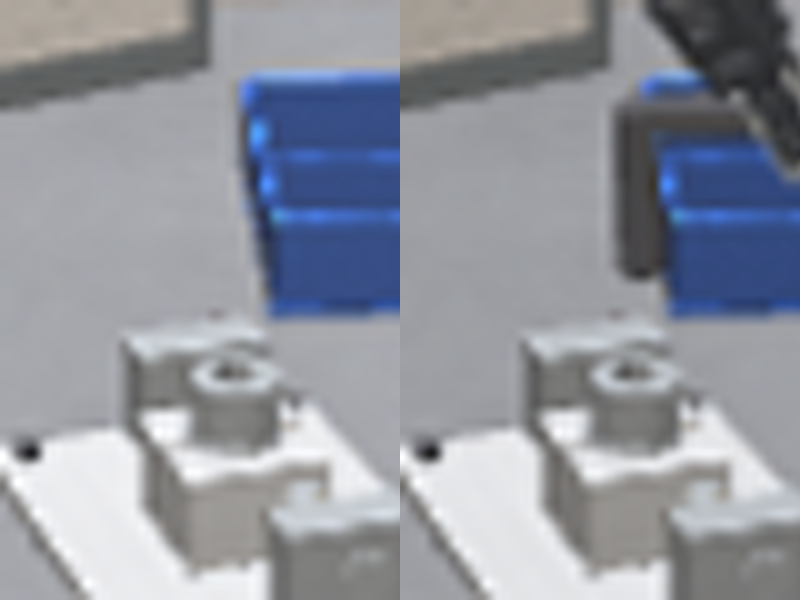

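View pics/z3t.png

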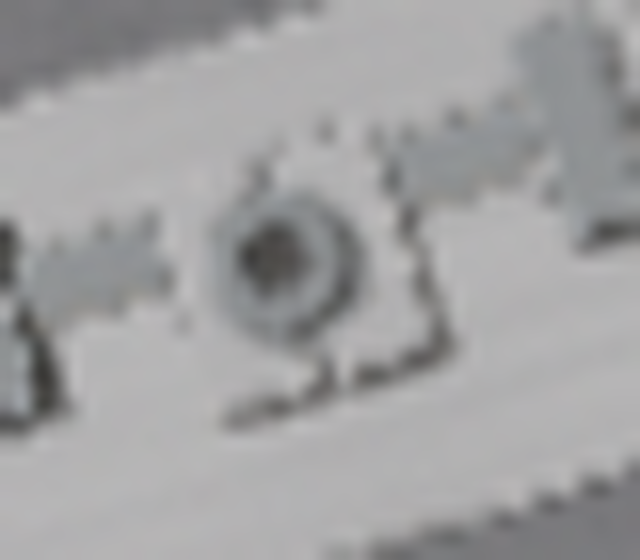

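The key is flipped, and its tip is about 0.6 px (~1.5 mm) to +x of the bolt in the side view: arm column 323.5, bolt ring (322.9,177.0). I'll shift it by -1.5 mm and lower it gently.

```bash
cat >> h.py <<'E'
UP=np.array([0,0,1.]); A30=np.radians(30)
def seat(tip,phi):  # tool pose for short tip at given pos, long arm direction phi
    return toolpose(keyR(-UP,-d(phi)),np.array(tip)+[0,0,60],A30,53,0)
def st(f0=None):
    s=sense(); return s["t"],s["tcp_pos"],s["force"]-(0 if f0 is None else f0),s["moment"]
E
python3 - <<'E'
from h import *
x,y,phi=514.0,212.0,-5
p,q=seat([x,y,86],phi); move_linear(p,q,speed=80)
hold(.2); f0=sense()["force"]; print(f0.round(1))
p,q=seat([x,y,66],phi)
r=move_linear(p,q,speed=15,guard=5)
t,P,F,M=st(f0); print(r,t,"tipz",66+P[2]-p[2],F.round(1),(P-p).round(2))
a=save("side","s4.png",(300,130,380,190),10)
E
```

```text
[-0.1  0.2 -3.6]
True 12.275 tipz 73.72334437821496 [-0.1 -1.   7.7] [0.56 0.06 7.72]
```

View pics/s4.png

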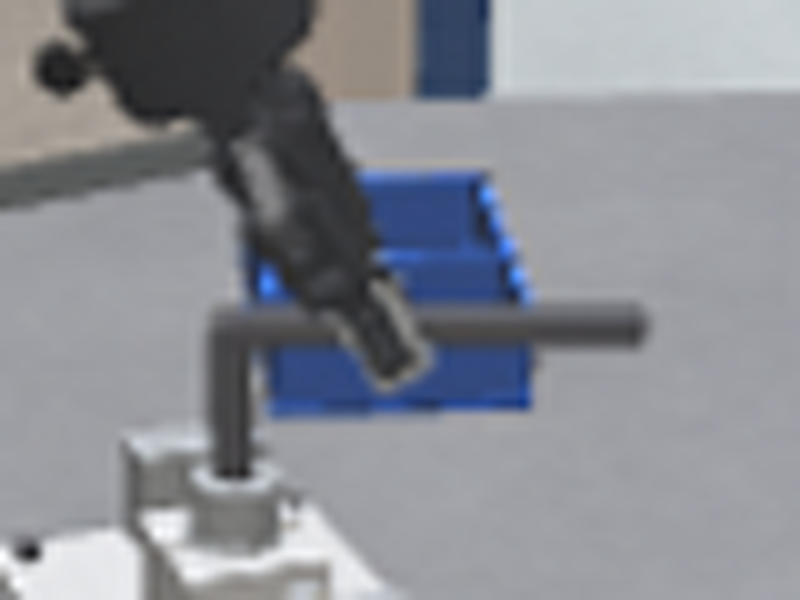

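The nose appears to be in the socket mouth: the arm sits inside the ring at side crop (233,475), estimated tip z 73.7. Next is a yaw search with light pressure.

```bash
cat > yaw.py <<'E'
from h import *
def search(x,y,f0,phis,z0=74.5,drop=71.0):
    for phi in phis:
        p,q=seat([x,y,z0],phi); move_linear(p,q,speed=30)
        p,q=seat([x,y,64],phi)
        r=move_linear(p,q,speed=25,guard=6)
        t,P,F,M=st(f0); tz=64+P[2]-p[2]
        print(phi,r,round(t,1),"tipz",round(tz,2),F.round(1),(P-p)[:2].round(1),flush=True)
        if F[2]>25: return None
        if tz<drop: return phi
    return None
E
python3 - <<'E'
from yaw import *
f0=np.array([-.1,.2,-3.6])
print(search(514,212,f0,[-8,-11,-14,-17,-20,-2,1]))
E
```

```text
-8 True 12.8 tipz 73.15 [-1.  -1.2  9.4] [0.9 0.1]
-11 True 13.3 tipz 73.07 [-0.3 -0.4  7.3] [0.9 0.1]
-14 True 13.9 tipz 72.99 [-0.6 -0.4  7.9] [0.9 0.1]
-17 True 14.4 tipz 72.91 [-0.7 -0.2  6.6] [0.8 0.1]
-20 False 15.2 tipz 63.93 [5.  0.4 2.1] [0.3 0. ]
-20
```

It dropped in at φ = -20°. I'll lower to the floor and ease off the lateral force.

Run:
```python
from yaw import *
f0=np.array([-.1,.2,-3.6])
p,q=seat([514.7,212,64],-20); move_linear(p,q,speed=30); print(st(f0)[2].round(1))
p,q=seat([514.7,212,54],-20); r=move_linear(p,q,speed=20,guard=8)
t,P,F,M=st(f0);print(r,t,54+P[2]-p[2],F.round(1))
a=save("side","s5.png",(300,130,380,190),10); save("top","t5.png",(230,130,310,210),7)
```

```text
[4.2 1.6 2.4]
True 15.8917 56.535570857352695 [-0.9  0.1  8.1]
```

View pics/s5.png

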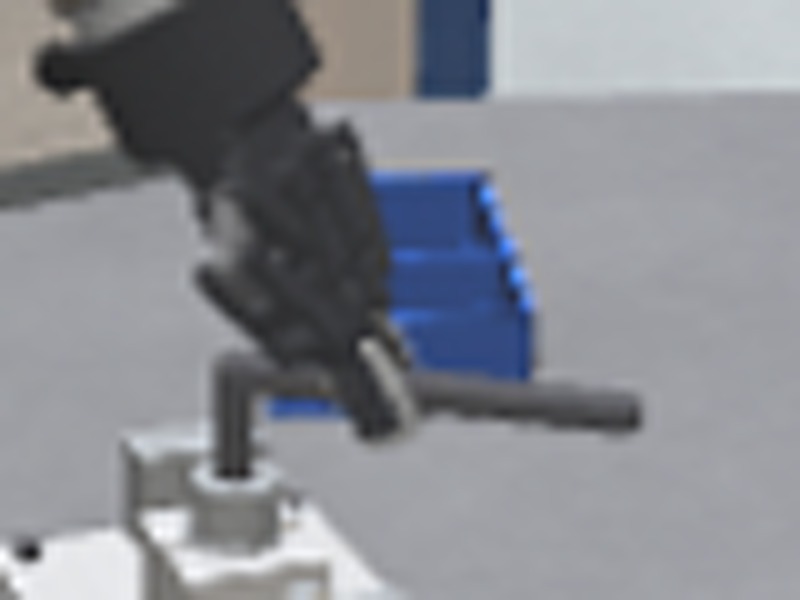

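It is seated 19–20 mm deep. Now I'll release, back out along the tool axis, and measure the resting key.

Run:
```python
from h import *
command_gripper(60); 
s=sense(); t=Ro.from_quat(s["tcp_rot"]).as_matrix()[:,2]
print(move_linear(s["tcp_pos"]-t*90,speed=150,guard=10))
move_linear(sense()["tcp_pos"]+[-60,0,100],speed=250); hold(.2)
s=sense();print(s["t"],s["force"].round(1))
a=save("side","s6.png",(300,130,380,190),10); b=save("top","t6.png",(230,130,310,205),8)
cv2.imwrite("pics/s6f.png",a);cv2.imwrite("pics/t6f.png",b)
```

```text
False
18.075 [-0.4  0.9 -0.4]
```

View pics/s6.png

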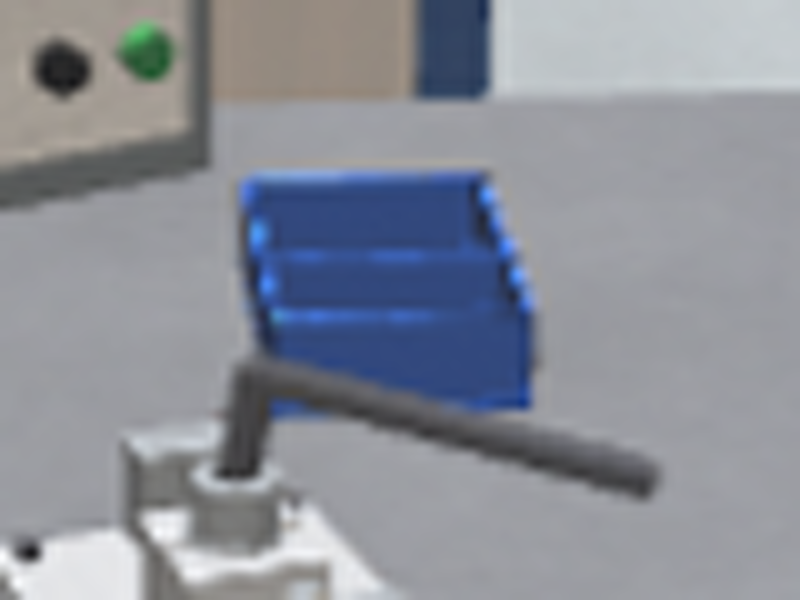

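View pics/t6.png

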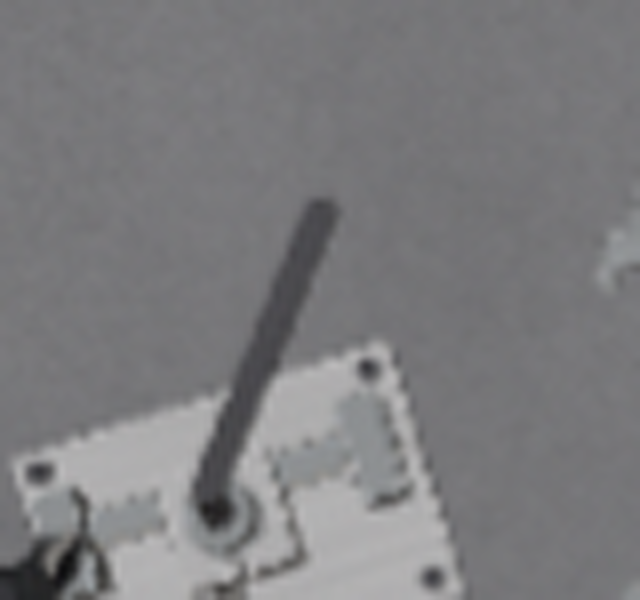

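Run:
```python
from h import *
S=lambda x,y:np.array([300+x/10-.5,130+y/10-.5]);T=lambda x,y:np.array([230+x/8-.5,130+y/8-.5])
b=tri(S(250,368),T(212,492));l=tri(S(648,474),T(320,210));print(b,l,np.linalg.norm(b-l))
v=l-np.array([515,212.2,l[2]]);print(np.degrees(np.arctan2(v[1],v[0])),np.linalg.norm(v[:2]))
C0=np.array([515.,212.2])
for fl in(1,-1):
  for phi in range(-10,-66,-8):
    for up in (0,100):
        ty=fl*d(phi+90);tz=np.array([0,0,-1.]);q=Ro.from_matrix(np.c_[np.cross(ty,tz),ty,tz]).as_quat()
        j=inverse_kinematics(np.r_[C0,99+155+up]+118*d(phi),q);print(fl,phi,up,None if j is None else j.round(2))
```

```text
[521.48981326 209.2534272  118.54089665] [654.73241112 162.41319874  95.25642136] 143.14245937581984
-19.611035481833635 148.3370226772382
1 -10 0 [ 0.14  0.41  1.72 -0.    1.02 -1.25]
1 -10 100 [ 0.14  0.3   1.66 -0.    1.19 -1.25]
1 -18 0 [ 0.12  0.39  1.74 -0.    1.01 -1.14]
1 -18 100 [ 0.12  0.28  1.68 -0.    1.18 -1.14]
1 -26 0 [ 0.09  0.37  1.76 -0.    1.01 -1.02]
1 -26 100 [ 0.09  0.26  1.71 -0.    1.18 -1.02]
1 -34 0 [ 0.07  0.35  1.79 -0.    1.   -0.9 ]
1 -34 100 [ 0.07  0.23  1.74 -0.    1.17 -0.9 ]
1 -42 0 [ 0.05  0.32  1.83 -0.    0.99 -0.78]
1 -42 100 [ 0.05  0.21  1.77 -0.    1.17 -0.78]
1 -50 0 [ 0.04  0.3   1.86 -0.    0.98 -0.66]
1 -50 100 [ 0.04  0.18  1.8  -0.    1.16 -0.66]
1 -58 0 [ 0.02  0.27  1.9  -0.    0.98 -0.54]
1 -58 100 [ 0.02  0.14  1.84 -0.    1.16 -0.54]
-1 -10 0 [ 0.14  0.41  1.72 -0.    1.02  1.89]
-1 -10 100 [ 0.14  0.3   1.66 -0.    1.19  1.89]
-1 -18 0 [ 0.12  0.39  1.74 -0.    1.01  2.  ]
-1 -18 100 [ 0.12  0.28  1.68 -0.    1.18  2.  ]
-1 -26 0 [ 0.09  0.37  1.76 -0.    1.01  2.12]
-1 -26 100 [ 0.09  0.26  1.71 -0.    1.18  2.12]
-1 -34 0 [ 0.07  0.35  1.79 -0.    1.    2.24]
-1 -34 100 [ 0.07  0.23  1.74 -0.    1.17  2.24]
-1 -42 0 [ 0.05  0.32  1.83 -0.    0.99  2.36]
-1 -42 100 [ 0.05  0.21  1.77 -0.    1.17  2.36]
-1 -50 0 [ 0.04  0.3   1.86 -0.    0.98  2.48]
-1 -50 100 [ 0.04  0.18  1.8  -0.    1.16  2.48]
-1 -58 0 [ 0.02  0.27  1.9  -0.    0.98  2.6 ]
-1 -58 100 [ 0.02  0.14  1.84 -0.    1.16  2.6 ]
```

The key rests at about -19.6° with a droop of ~9°, tip at (655,162,95). I'll straddle the arm near its end (r = 130 mm) and lever clockwise, feeling for the stop.

```bash
cat >> h.py <<'E'
C0=np.array([515.,212.2])
def lev(phi,z=98,r=130):
    ty=d(phi+90);tz=np.array([0,0,-1.]);q=Ro.from_matrix(np.c_[np.cross(ty,tz),ty,tz]).as_quat()
    return np.r_[C0,z+155]+r*d(phi),q
E
python3 - <<'E'
from h import *
command_gripper(40)
p,q=lev(-18.5,200); move_to(p,q)
p,q=lev(-18.5,115); move_linear(p,q,speed=200); 
p,q=lev(-18.5,98); print(move_linear(p,q,speed=60,guard=6)); 
s=sense();print(s["t"],s["force"].round(1),s["gripper_width"])
save("side","s7.png",(300,130,400,200),8); save("top","t7.png",(230,130,310,205),8)
E
```

```text
False
20.3417 [-0.1  0.4  0.1] 39.97996076790898
```

View pics/s7.png

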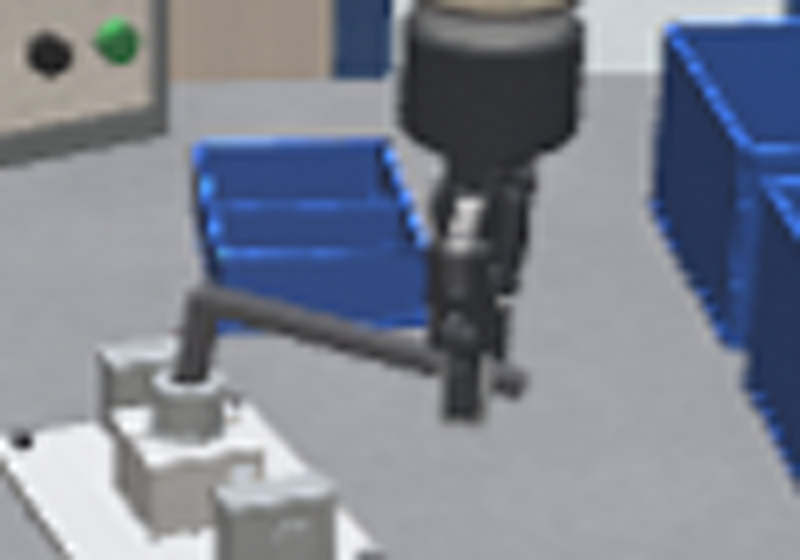

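View pics/t7.png

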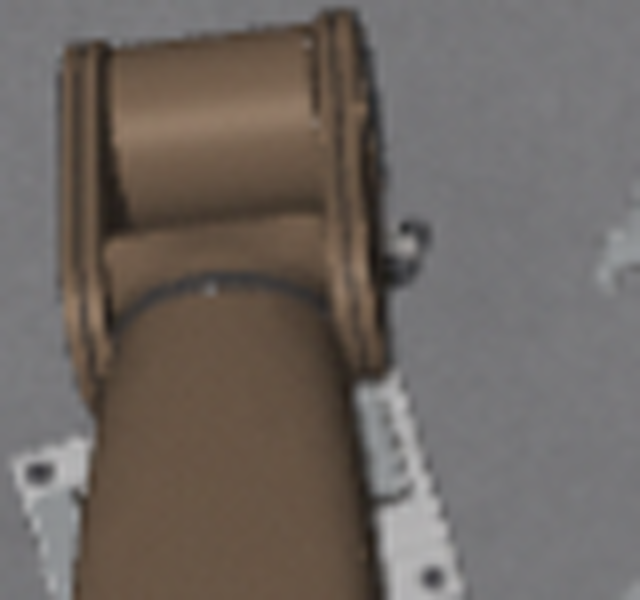

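The fingers straddle the arm near its end (side crop (465,370), tip at (510,382)). I'll narrow the gap and push.

```bash
cat > push.py <<'E'
from h import *
import sys
def tang(phi,f0):
    s=sense(); F=s["force"]-f0; return float(F@d(phi+90)),float(F@d(phi)),F[2],s
def run(phi,end,step,f0,lim):
    while phi>end:
        phi-=step
        p,q=lev(phi); g=move_linear(p,q,speed=12,guard=12)
        ft,fr,fz,s=tang(phi,f0)
        print(round(phi,1),"ft %.1f fr %.1f fz %.1f t %.1f %s"%(ft,fr,fz,s["t"],"GUARD" if g else ""),flush=True)
        if g or ft>lim: break
    return phi
E
python3 - <<'E'
from push import *
command_gripper(26); hold(.2)
s=sense(); f0=s["force"]; np.save("f0.npy",f0); print(s["gripper_width"],f0.round(2))
print(run(-18.5,-37,1.0,f0,14))
E
```

```text
25.837559088415748 [-0.29  0.29 -0.94]
-19.5 ft -0.5 fr 1.1 fz 0.6 t 21.3 
-20.5 ft -1.4 fr 0.5 fz 1.3 t 21.6 
-21.5 ft -0.2 fr -0.3 fz 1.0 t 22.0 
-22.5 ft -0.0 fr 0.1 fz 1.2 t 22.3 
-23.5 ft 0.3 fr 0.6 fz 0.5 t 22.6 
-24.5 ft 0.4 fr 0.7 fz 1.6 t 23.0 
-25.5 ft 1.6 fr 0.5 fz 1.4 t 23.3 
-26.5 ft 2.2 fr 0.5 fz 1.2 t 23.7 
-27.5 ft 2.5 fr -0.9 fz 2.2 t 24.0 
-28.5 ft 3.5 fr 0.1 fz 2.3 t 24.4 
-29.5 ft 3.6 fr -0.3 fz 2.3 t 24.7 
-30.5 ft 4.9 fr -0.9 fz 2.2 t 25.0 
-31.5 ft 5.4 fr -1.5 fz 2.5 t 25.4 
-32.5 ft 6.4 fr -2.2 fz 2.2 t 25.7 
-33.5 ft 8.6 fr -1.8 fz 2.6 t 26.1 
-34.5 ft 8.2 fr -1.9 fz 3.1 t 26.4 
-35.5 ft 8.8 fr -2.5 fz 2.6 t 26.7 
-36.5 ft 8.5 fr -2.0 fz 2.2 t 27.1 
-37.5 ft 8.1 fr -2.1 fz 2.6 t 27.4 
-37.5
```

Run:
```python
from push import *
print(run(-37.5,-62,.7,np.load("f0.npy"),12.5))
```

```text
-38.2 ft 8.9 fr -2.2 fz 2.5 t 27.7 
-38.9 ft 8.5 fr -2.8 fz 2.0 t 28.0 
-39.6 ft 8.4 fr -2.5 fz 1.9 t 28.3 
-40.3 ft 7.8 fr -3.0 fz 2.1 t 28.6 
-41.0 ft 8.6 fr -3.3 fz 2.9 t 28.8 
-41.7 ft 8.6 fr -3.4 fz 3.0 t 29.1 
-42.4 ft 8.7 fr -3.5 fz 2.4 t 29.4 
-43.1 ft 8.6 fr -2.7 fz 2.0 t 29.7 
-43.8 ft 7.8 fr -3.5 fz 1.6 t 30.0 
-44.5 ft 8.5 fr -3.1 fz 2.6 t 30.3 
-45.2 ft 8.7 fr -3.7 fz 2.7 t 30.5 
-45.9 ft 8.8 fr -4.6 fz 2.4 t 30.8 
-46.6 ft 7.8 fr -3.1 fz 2.5 t 31.1 
-47.3 ft 8.5 fr -4.0 fz 2.5 t 31.4 
-48.0 ft 7.1 fr -3.1 fz 2.1 t 31.7 
-48.7 ft 7.9 fr -3.4 fz 2.2 t 32.0 
-49.4 ft 8.9 fr -3.8 fz 2.0 t 32.2 
-50.1 ft 8.2 fr -4.6 fz 1.7 t 32.5 
-50.8 ft 8.4 fr -4.8 fz 2.2 t 32.8 
-51.5 ft 8.7 fr -4.3 fz 2.9 t 33.1 
-52.2 ft 8.2 fr -3.6 fz 2.1 t 33.4 
-52.9 ft 8.6 fr -4.1 fz 2.0 t 33.7 
-53.6 ft 8.0 fr -4.1 fz 0.9 t 33.9 
-54.3 ft 7.9 fr -4.5 fz 2.1 t 34.2 
-55.0 ft 8.0 fr -4.6 fz 1.9 t 34.5 
-55.7 ft 8.3 fr -5.2 fz 1.8 t 34.8 
-56.4 ft 7.6 fr -4.5 fz 1.7 t 35.1 
-57.1 ft 9.4 fr -5.3 fz 1.3 t 35.4 
-57.8 ft 9.7 fr -5.7 fz 0.7 t 35.6 
-58.5 ft 10.3 fr -6.2 fz 0.5 t 35.9 
-59.2 ft 11.5 fr -6.4 fz 1.5 t 36.2 
-59.9 ft 11.4 fr -6.2 fz 2.0 t 36.5 
-60.6 ft 12.6 fr -6.7 fz 2.3 t 36.8 
-60.600000000000094
```

The force left its 8.4 N plateau at about -56.5°, so that is the stop onset. I'll continue in smaller steps to about 19 N (≈2.5 N·m).

Run:
```python
from push import *
f0=np.load("f0.npy")
phi=run(-60.6,-72,.6,f0,18.5)
hold(.3); print(phi,[round(float(v),1) for v in tang(phi,f0)[:3]])
save("side","s8.png",(300,130,400,200),8)
```

```text
-61.2 ft 12.8 fr -7.8 fz 0.8 t 37.0 
-61.8 ft 14.0 fr -8.4 fz 1.7 t 37.3 
-62.4 ft 13.7 fr -8.2 fz 1.1 t 37.6 
-63.0 ft 14.0 fr -9.8 fz 1.4 t 37.8 
-63.6 ft 15.1 fr -8.9 fz 0.5 t 38.1 
-64.2 ft 16.2 fr -9.2 fz 1.5 t 38.4 
-64.8 ft 16.3 fr -10.7 fz 0.5 t 38.6 
-65.4 ft 16.2 fr -10.6 fz 0.5 t 38.9 
-66.0 ft 17.4 fr -9.9 fz 0.5 t 39.2 
-66.6 ft 17.8 fr -11.2 fz 0.1 t 39.4 
-67.2 ft 18.2 fr -11.7 fz 0.6 t 39.7 
-67.8 ft 19.0 fr -13.0 fz 0.5 t 40.0 
-67.79999999999997 [18.9, -12.2, 0.1]
```

View pics/s8.png

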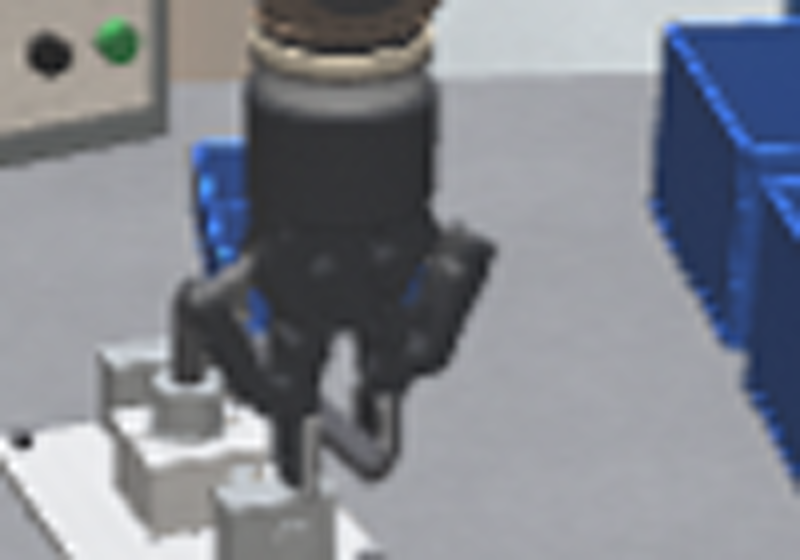

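The slope matches the key's own wind-up (~8–9 N·m/rad), the onset matches the stop predicted from the clamp's orientation (~-44° plus wind-up), and the load is ≈2.6 N·m. So it is solid and I'll stop here. Next I'll unload gently and withdraw.

Run:
```python
from push import *
f0=np.load("f0.npy"); phi=-67.8
while phi<-44:
    phi+=1.2; p,q=lev(phi); g=move_linear(p,q,speed=25,guard=12); ft,fr,fz,s=tang(phi,f0)
    print(round(phi,1),round(ft,1),round(fr,1),g,end=" | ")
    if g or ft<0.8: break
command_gripper(44); hold(.2)
print(tang(phi,f0)[:3])
print(move_linear(lev(phi,140)[0],speed=60,guard=8))
move_linear(lev(phi,260)[0],speed=250)
p=sense()["tcp_pos"]
move_to(p+[-60,-250,60],sense()["tcp_rot"]); hold(.3)
s=sense();print(s["t"],s["force"].round(1))
a=save("side","s9.png",(300,130,380,190),10); b=save("top","t9.png",(230,130,310,205),8)
cv2.imwrite("pics/s9f.png",a);cv2.imwrite("pics/t9f.png",b)
```

```text
-66.6 17.4 -11.2 False | -65.4 16.0 -9.5 False | -64.2 14.5 -9.5 False | -63.0 12.6 -8.7 False | -61.8 12.3 -8.0 False | -60.6 10.3 -6.2 False | -59.4 10.1 -5.4 False | -58.2 7.7 -5.1 False | -57.0 7.8 -4.7 False | -55.8 5.2 -4.1 False | -54.6 3.7 -2.3 False | -53.4 3.4 -1.3 False | -52.2 3.1 -1.0 False | -51.0 2.2 -1.0 False | -49.8 1.0 -0.3 False | -48.6 0.7 0.2 False | (-0.025209061735772496, -0.5848095703490787, np.float64(0.2727154991441708))
False
47.7917 [-0.5  0.2  0.1]
```

View pics/s9.png

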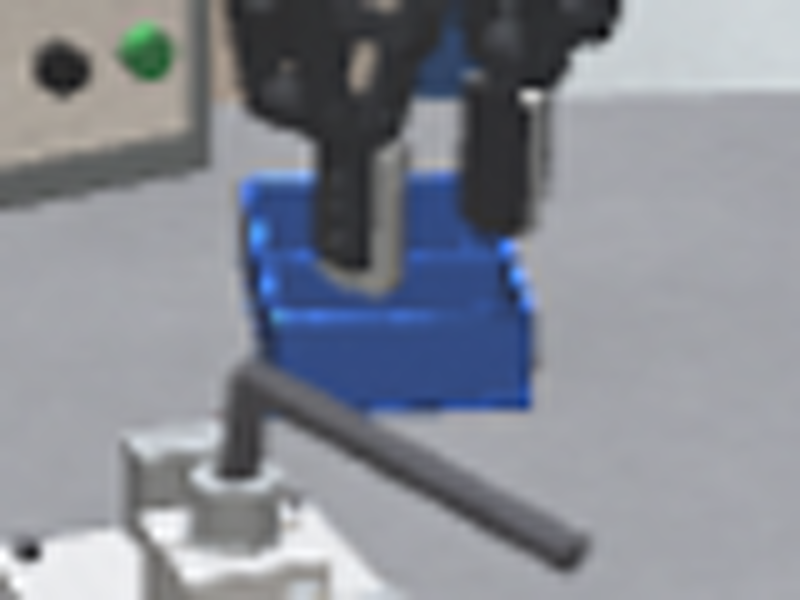

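View pics/t9.png

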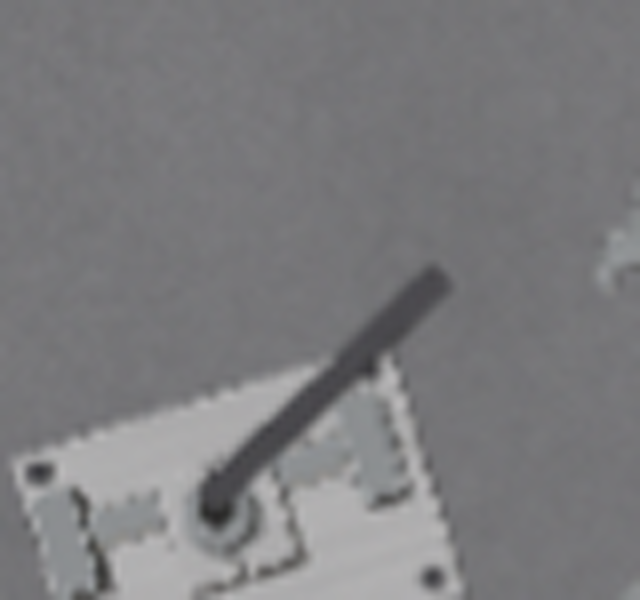

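Run:
```python
from h import *
S=lambda x,y:np.array([300+x/10-.5,130+y/10-.5]);T=lambda x,y:np.array([230+x/8-.5,130+y/8-.5])
b=tri(S(250,372),T(214,492));l=tri(S(573,547),T(435,280));print(b,l,np.linalg.norm(b-l))
v=l-b;print(np.degrees(np.arctan2(v[1],v[0])), np.degrees(np.arctan2(l[1]-212.2,l[0]-515)),np.degrees(np.arcsin(v[2]/np.linalg.norm(v))))
# clamp angle from top base hole/plate contour
t=cv2.imread("pics/top0.png"); 
m=(cv2.cvtColor(t,cv2.COLOR_BGR2GRAY)>150).astype(np.uint8)[160:230,225:300]
cs=max(cv2.findContours(m,cv2.RETR_EXTERNAL,cv2.CHAIN_APPROX_NONE)[0],key=cv2.contourArea)
box=cv2.boxPoints(cv2.minAreaRect(cs))+[225,160]
W=np.array([atz("top",c,12) for c in box]);print(W.round(0).tolist());
for i in range(4):
    e=W[(i+1)%4]-W[i];print(np.linalg.norm(e).round(),np.degrees(np.arctan2(e[1],e[0])).round(1))
```

```text
[521.52272369 208.5356352  117.33655715] [621.07245096 109.95490116  94.87397913] 141.89036871985317
-44.71978675341742 -43.947441277109306 -9.10878090121686
[[550.0, 323.0, 12.0], [604.0, 140.0, 12.0], [480.0, 103.0, 12.0], [426.0, 284.0, 12.0]]
191.0 -73.6
130.0 -163.4
189.0 106.4
129.0 17.2
```

The arm rests at about -44.3° against the clamp-derived stop of -43.5°. The bend is at z ≈ 117 (about 19 mm deep), the droop is 9°, and the robot is clear. I'll hand it in.

Run:
```python
from station import *
print(sense()["t"],close_job())
```

```text
the job is handed in; nothing more can be done
47.8917 None
```

I flipped the dark steel hex key, seated it in the bolt socket, levered the bolt to its stop, and left it released in the bolt. I handed the job in at 47.9 s; no verdict is reported.

- **Seating:** The short arm dropped in after a light yaw search with about 9 N or less on the bolt head. It went about 19–20 mm deep.
- **Levering:** I pushed the long arm 130 mm from the bolt axis. The force held at about 8.4 N (bolt friction) and then rose from about -56.5°, which I took as the stop. I stopped at 19 N, about 2.6 N·m by my estimate, below the 3.8 N·m limit.
- **Last checks:** In the final pictures the long arm rests at -44 to -44.7°, against a stop of about -43.5° worked out from the clamp's orientation. The bend is about 117 mm above the table, the droop is about 9°, and nothing touches the key.
- **Bystanders:** I did not re-measure them at the end, but no unexpected contact forces showed up.
- **Disagreement with the description:** The key's short arm pointed toward the robot, not to its left. I followed the images and gripped it from the far side.
- **Unexplained reading:** Radial force on the fingers rose to about 12 N at the stop. I put this down to friction of the pads on the arm and did not investigate further.

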